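# Trim the load on a sprung test table

## Task

Bring the load on the sprung pan to its target: slide ballast plates from the ledge onto the pan, or off the pan's far side down into the grey tray, until the pointer comes to rest between the two prongs of the marker on the dial. Every plate must finish lying flat and wholly on the pan, on the ledge or in the tray. Slide the plates, do not lift them; do not shift the marker, and leave the jar on the ledge and the other things on the bench where they are.

Things in the scene. Friction and masses are not known exactly. Their poses are not given: they have to be found in the camera images.
- rig: the fixed load rig, 560 mm long (its y), turned up to 0.15 rad from the world axes. Origin on the table under the pan's middle line; x away from the robot, y along the slide from tray to ledge, z up. Three lanes run along y at x=-84, 0, +84 mm: one plate starts on the pan in the middle lane (centre about y=-20 mm), two on the ledge in the outer lanes (y=150 to 200); which is where varies
- ledge_mid (a point): centre of the top of the LEDGE, at rig (0, 194.5, 60) mm: a flat aluminium deck, top at z=60 mm, from y=+87 to +302 mm, x from -135 to +135, no rims; the pan begins 5 mm beyond its edge
- tray_mid (a point): centre of the floor of the grey TRAY beyond the pan's -y side, at rig (0, -165.5, 30) mm: floor top at z=30 mm from y=-87 to -244 mm, x from -139 to +139, end wall at y=-244 to -250 (top at z=55 mm), side rims to z=46 mm
- dial_pivot (a point): the pointer's pivot on the white DIAL face, at rig (150, 0, 60) mm. The dial housing fills x=140 to 270, y from -115 to 115, up to z=60 mm; pointer and marker on it reach z=76 mm
- pan_top (a point): point on top of the steel PAN at rig x=y=0. Pan: y from -82 to +82 mm, x from -205 to +125, no rims; beyond x=-130 it carries a bolted-on round sensor head 50 mm tall. Sinks on springs, 1.64 mm per 200 g, at most 24 mm from z=60 mm; settles in 0.3 s. Weight of pan and head is unknown and varies
- pointer (a joint): angle (rad) of the dial's black pointer, 0 with the pan at its upper stop (z=60 mm; the springs are preloaded and the empty pan only just leaves it), growing clockwise seen from above as the pan sinks: 100 rad per metre of pan travel, that is 0.164 rad for each 200 g on the pan
- marker (a joint): angle (rad) at which the target marker has been set, on the same scale as the pointer: the pointer is dead on target when both angles are equal, and lies between the prongs within about 0.1 rad of that. Stiff to turn; must not be moved
- pointer_tip (a point): point on the pointer 85 mm from its pivot (pivot at rig x=150, y=0), near its tip
- marker_gap (a point): the middle of the gap, 19 mm wide, between the two upright prongs of the steel marker fork, 85 mm from the same pivot
- plate_thin: bare aluminium ballast plate, a rectangular slab 68 mm (its x) x 100 mm (its y) x 10 mm thick, 200 g; origin at the centre of its underside, z up. Starts flat on the ledge or on the pan, its y within 0.12 rad of the rig's y
- plate_mid: bare aluminium ballast plate, a rectangular slab 68 mm (its x) x 100 mm (its y) x 20 mm thick, 400 g; origin at the centre of its underside, z up. Starts flat on the ledge or on the pan, its y within 0.12 rad of the rig's y
- plate_thick: bare aluminium ballast plate, a rectangular slab 68 mm (its x) x 100 mm (its y) x 40 mm thick, 800 g; origin at the centre of its underside, z up. Starts flat on the ledge or on the pan, its y within 0.12 rad of the rig's y
- jar: Bystander, to be left where it stands: small amber glass jar with white cap, 48 mm diameter, 62 mm tall, standing on the ledge between the two plates, in the middle lane; origin at the centre of its underside
- flask: Bystander, to be left where it stands: black flask, 72 mm diameter, 200 mm tall, on the table beyond the ledge's end; origin at the centre of its underside
- tape: Bystander, to be left where it stands: roll of grey tape lying flat, 90 mm diameter, 25 mm high; origin at the centre of its underside
- driver: Bystander, to be left where it stands: screwdriver, 190 mm long, lying along its x on the table; origin under its middle
- board: Bystander, to be left where it stands: green circuit board upright in a black foot, 90 mm wide, 110 mm tall; origin at the centre of its underside
Things that resemble listed ones, but are neither listed nor needed, are in the scene too. Leave any turquoise look-alike of the plate_thick alone. Leave any green or purple look-alike of the plate_thin alone.

How it is judged:
By the outcome, as a careful person would: the job done as asked, in the order asked, and still so for the second after the job is handed in, with the robot touching nothing.
It also fails if it takes over 58 s, if anything falls off the work surface, if the arm or the gripper's body presses on something with over 40 N, if the wrist force passes 120 N, or if a joint passes its speed limit or range.

## Robot

A 6-joint arm with a two-finger parallel gripper is mounted at the origin on the work surface. World frame = base frame: x ahead of the robot, y to its left, z up, the work surface at z = 0. Lengths are in m, angles in rad, forces in N, time in s.
With the tool pointing down it reaches from about 0.3 to 0.775 m from the base axis. Payload 14.6 kg.
Tool frame: the origin (TCP) lies midway between the tips of the shut fingers; the grasp point (between the pads) lies 19 mm behind it (ctrl.pinch_z is the z of the grasp point in the tool frame, in m); z points along the fingers, y is the line along which they close (so a half turn about z gives the same grasp; the last joint's range is limited). The gripper opens to 94 mm and grips with 3 to 60 N. Pads are 16 mm wide; open, the fingers measure 119 mm over their backs; the gripper's body (75 mm by 177 mm) begins 78 mm behind the grasp point.
Start: joints at [1.274, 0.3, 1.521, -0, 1.321, -0.067], TCP at [0.125, 0.536, 0.205] pointing down, gripper open.
Joint ranges: [-3.03, 3.03], [-0.79, 2.21], [0.23, 2.52], [-1.04, 4.18], [0, 3.07], [-2.55, 2.55]. Speed limits (rad/s): [2.22, 2.22, 2.57, 3.14, 3.14, 3.14].

## Interface

Orientations are given as [roll, pitch, yaw] about the fixed x, y, z axes, in that order (R = Rz(yaw) Ry(pitch) Rx(roll)).
In Python, from station import ctrl, camera, ticket gives the robot as it stands. The module is installed in compiled form; this text tells all that it offers.
- The arm moves only by the shell command python3 -m inch 'ROWS' [FORCE]. ROWS is text: rows parted by semicolons, each of 7 numbers parted by spaces: the opening, from -1 (shut) to 1 (fully open), then the shift along the tool's x, y, z in units of 0.03 m (1.0 is 0.03 m), then the turn, a rotation vector about the tool's x, y, z in units of 10 degrees (1.0 is 10 degrees). In form: grip dx dy dz rx ry rz; .... A call has 1 to 10 rows; each row shifts and turns the commanded pose from where the row before left it, along the tool's axes as they then stand; what a row does not reach is not made up. A row lasts 1/8 s, in which the tool goes at most 62.5 mm and 10.7 degrees, less where a joint would pass 70% of its speed; a pose out of reach is approached as far as the arm can. A call with a number of a shift or a turn outside -1 to 1 is refused whole. A call with a gripper value outside its range is refused whole. The fingers move at their own pace and stop on an object; FORCE is the grip in N (left out, the last holds). Time passes only in rows, so rows that do not move let the fingers close. It gives the time, the measured TCP pose, the force, the opening and the grip force at its end, in the units of the state.
- ctrl.get_obs(): the state, without advancing time (a new reading comes with each control period).
- camera(name): name is "side" or "top"; returns a dict with "img" (400x640x3 uint8, blue, green, red), "range_z" (400x640 float32, m along the optical axis (not along the pixel's ray), 0 where there is no reading), "intrinsics" (3x3 intrinsics, pixels), "view" (4x4, takes a point from world to camera coordinates). Camera axes: x right, y down, z forward; pixel columns grow to the right and rows downward; lengths in m; the calibration is good to about 2 mm. A picture is of the moment at which its call begins.
- ticket.hand_in(): hands the job in; it is judged then, once.
The state is a dict: "time_s": time; "qpos": joint angles; "joint_vel": joint speeds; "tau": joint torques, N m; "ee_pos": TCP position; "eef_rot": TCP orientation; "force": force on the tool from outside, world axes, zero at the start; "moment": the same for the moment, N m; "grip_width": finger opening in m; "grip_force": force on a finger pad.
Only numpy, scipy, OpenCV 4.12 (cv2) and the standard library are available. Lean on these libraries where they do the work, as an engineer would, in place of code of your own. Each camera call takes 0.05 s, during which the arm holds its last target. There are 200 camera calls.

## Working session

There is one attempt and no reset: what is moved stays moved. The work goes in short steps, Python scripts to look and compute and a shell command to move; the robot and the scene stay as the last step left them, time stands still between calls to the robot, and variables do not carry over. Pictures are saved under pics/ and viewed, at most 10 in all, crops included, and the job is handed in when it is done.

```bash
mkdir -p pics; cat > h.py <<'E'
import numpy as np,cv2
from station import ctrl,camera,ticket
def cam(n,save=None):
    c=camera(n)
    if save: cv2.imwrite('pics/'+save,c['img'])
    return c
def world(c):
    K=np.array(c['intrinsics']);V=np.array(c['view']);z=c['range_z']
    v,u=np.mgrid[0:z.shape[0],0:z.shape[1]]
    p=np.stack([(u-K[0,2])/K[0,0]*z,(v-K[1,2])/K[1,1]*z,z],-1)
    return (p-V[:3,3])@V[:3,:3]
def ray(c,u,v,h):
    K=np.array(c['intrinsics']);V=np.array(c['view'])
    d=V[:3,:3].T@np.array([(u-K[0,2])/K[0,0],(v-K[1,2])/K[1,1],1]);o=-V[:3,:3].T@V[:3,3]
    return o+d*(h-o[2])/d[2]
E
python3 - <<'E'
from h import *
for n in('top','side'):
    c=cam(n,n+'0.png');V=np.array(c['view']);print(n,-V[:3,:3].T@V[:3,3],V[:3,:3].round(2).tolist(),c['intrinsics'])
    np.savez('/tmp/'+n+'0.npz',img=c['img'],range_z=c['range_z'],intrinsics=c['intrinsics'],view=c['view'])
print(ctrl.get_obs())
E
```

```text
top [ 0.19916152 -0.00923071  1.45045925] [[-0.11, -0.99, 0.0], [-0.97, 0.11, -0.2], [0.2, -0.02, -0.98]] [[495.00288876   0.         311.72939173]
 [  0.         495.00288876 205.32643721]
 [  0.           0.           1.        ]]
side [-0.1742558  -0.95342833  0.98912087] [[0.82, -0.58, 0.0], [-0.37, -0.52, -0.77], [0.45, 0.63, -0.63]] [[434.84353426   0.         324.48318833]
 [  0.         434.84353426 205.09017456]
 [  0.           0.           1.        ]]
{'time_s': 0.1, 'qpos': array([ 1.27441564e+00,  3.00425054e-01,  1.52147201e+00,  6.69867752e-06,
        1.32068371e+00, -6.65904681e-02]), 'joint_vel': array([ 0.00132738, -0.00103962, -0.00183652, -0.00098588, -0.00037459,
       -0.00014147]), 'tau': array([-2.08204224e-04, -5.32631993e+01, -3.53285229e+01,  7.09128915e-02,
        2.34872365e-02, -8.33913828e-05]), 'ee_pos': array([0.12520926, 0.53534049, 0.20495772]), 'eef_rot': array([-3.14060716e+00, -7.22246667e-05,  2.91180074e+00]), 'force': array([-0.02635269, -0.03326651,  0.44566517]), 'moment': array([ 0.00816549,  0.02612997, -0.050473  ]), 'grip_force': 0.0, 'grip_width': 0.09437747323173803}
```

View pics/top0.png

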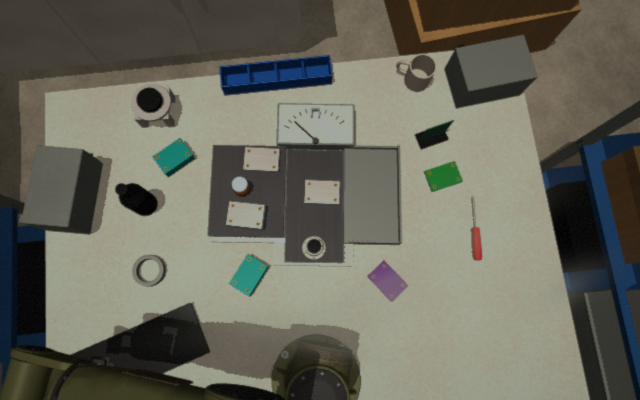

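View pics/side0.png

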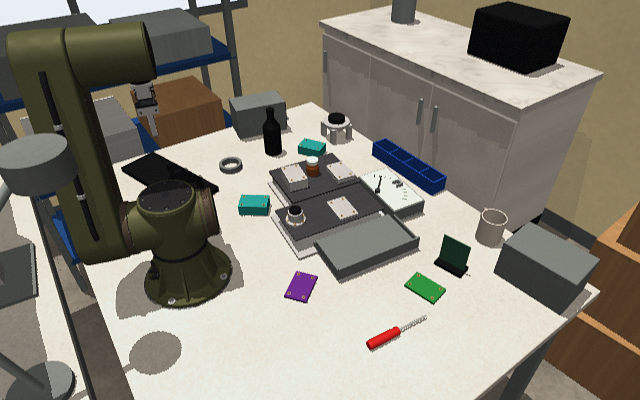

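The top view shows the ledge on the left with plates at (262,160) and (246,215) and the jar at (240,186). One plate is on the pan at (322,191), the sensor head is at (314,246), the tray is at about (372,195), and the dial pivot is at (316,141). The look-alikes sit on the bench: turquoise at (174,157) and (249,274), purple at (387,281), green at (443,176). The plates I want are the three bare aluminium ones on the rig.

```bash
python3 - <<'E'
from h import *
c=dict(np.load('/tmp/top0.npz'));P=world(c);img=c['img']
hsv=cv2.cvtColor(img,cv2.COLOR_BGR2HSV)
# rig orientation: tray+ledge+pan dark mask
for n,(u,v) in dict(ledge=(220,170),pan=(300,220),panR=(335,160),tray=(372,195),dial=(345,120)).items(): print(n,np.median(P[v-2:v+3,u-2:u+3].reshape(-1,3),0).round(4))
g=cv2.cvtColor(img,cv2.COLOR_BGR2GRAY)
for n,(u,v) in dict(far=(262,160),near=(246,215),pan=(322,191)).items():
    m=np.zeros_like(g);s=(slice(v-25,v+26),slice(u-32,u+33))
    m[s]=((g[s]>120))*255
    k,l,st,ce=cv2.connectedComponentsWithStats(m)
    i=l[v,u] or l[v,u+4]; cn=max(cv2.findContours((l==i).astype('uint8'),0,2)[0],key=cv2.contourArea)
    zz=P[...,2][l==i];h=np.median(zz)
    w=np.array([ray(c,*q[0],h)[:2] for q in cn],np.float32)
    (cx,cy),wh,a=cv2.minAreaRect(w*1000);print(n,st[i],'h',h,cx,cy,wh,a)
# dark deck -> rectangle of ledge, tray outline
m=((P[...,2]>.052)&(P[...,2]<.066)).astype('uint8')
big=cv2.resize(img[95:155,265:365],None,fx=7,fy=7,interpolation=cv2.INTER_CUBIC);cv2.imwrite('pics/dial.png',big)
big=cv2.resize(img[90:270,200:410],None,fx=3.3,fy=3.3,interpolation=cv2.INTER_CUBIC);cv2.imwrite('pics/rig.png',big)
E
```

```text
ledge [0.6149 0.2117 0.0592]
pan [ 0.443  -0.0039  0.0584]
panR [ 0.6088 -0.1247  0.0557]
tray [ 0.4989 -0.2227  0.0282]
dial [ 0.7269 -0.1688  0.0603]
far [244 147  35  24 737] h 0.07927076688865882 629.9110107421875 89.01696014404297 (98.16141510009766, 66.30513000488281) 80.48015594482422
near [226 202  38  27 824] h 0.09978634027713176 467.9384765625 146.58425903320312 (98.45973205566406, 66.46526336669922) 77.19662475585938
pan [304 180  36  24 763] h 0.06644619899451357 516.4781494140625 -74.42141723632812 (98.46966552734375, 66.71681213378906) 81.13561248779297
```

View pics/dial.png

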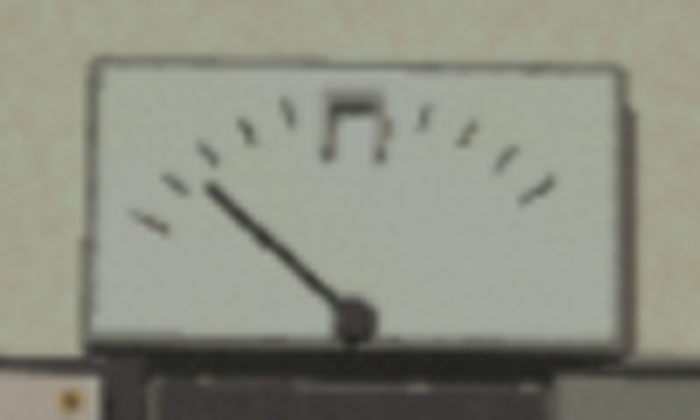

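View pics/rig.png

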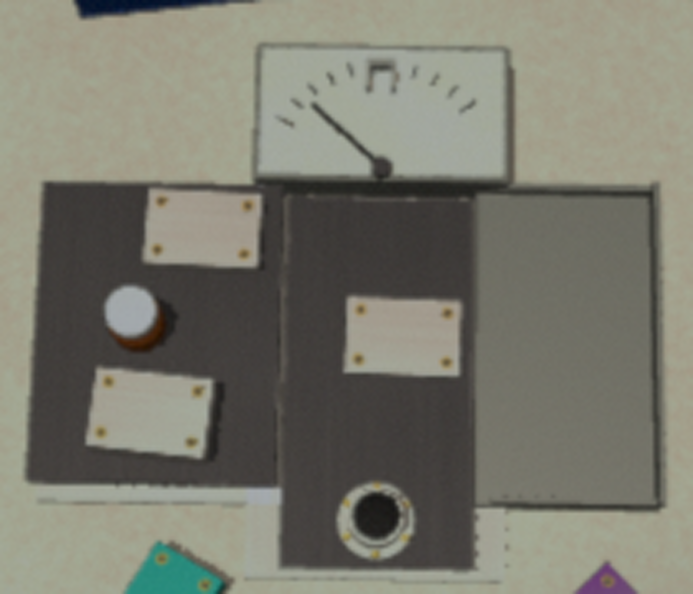

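The plate tops give the thicknesses: far ledge plate mid (20 mm), near ledge plate thick (40 mm), pan plate thin (10 mm). The dial crop shows the pointer tip at (210,185), the pivot at (355,320) and the fork centred at about (355,130). Next I'll fit the rig frame and measure the angle gap.

```bash
cat >> h.py <<'E'
def fit(A,B):
    a=A-A.mean(0);b=B-B.mean(0)
    y=np.arctan2((a[:,0]*b[:,1]-a[:,1]*b[:,0]).sum(),(a*b).sum());R=np.array([[np.cos(y),-np.sin(y)],[np.sin(y),np.cos(y)]])
    return y,R,B.mean(0)-R@A.mean(0)
E
python3 - <<'E'
from h import *
c=dict(np.load('/tmp/top0.npz'))
r=lambda u,v:(200+u/3.3,90+v/3.3); d=lambda u,v:(265+u/7,95+v/7)
pts=[(r(43,183),.06,135,302),(r(28,482),.06,-135,302),(r(278,487),.06,-135,87),(d(95,60),.06,270,115),(d(624,68),.06,270,-115),(d(88,345),.06,140,115),(d(622,350),.06,140,-115),(r(655,186),.055,139,-250),(r(658,506),.055,-139,-250)]
B=np.array([ray(c,*p[0],p[1])[:2] for p in pts]);A=np.array([p[2:] for p in pts])/1000
y,R,t=fit(A,B);print('yaw',y,'t',t);print(((B-t)@R*1000-A*1000).round(1).tolist())
np.savez('/tmp/rig.npz',R=R,t=t)
for n,uv,h in [('pivot',(355,320),.066),('tip',(210,185),.066),('gapbase',(354,158),.066),('pl',(328,158),.064),('pr',(380,158),.064),('bl',(330,103),.076),('br',(382,103),.076)]:
    q=(ray(c,*d(*uv),h)[:2]-t)@R*1000; e=q-[150,0];print(n,q.round(1),'ang from +x (ccw)',np.arctan2(e[1],e[0]).round(3))
for n,x,yy,a in[('mid',629.9,89,80.48),('thick',467.9,146.6,77.2),('thin',516.5,-74.4,81.14)]:
    print(n,((np.array([x,yy])/1000-t)@R*1000).round(1),'rel yaw',np.radians(a-90)-y)
m=(world(c)[...,2]);o=ctrl.get_obs();print('tcp rig',(o['ee_pos'][:2]-t)@R)
E
```

```text
yaw -0.13042017105760573 t [ 0.51993469 -0.0544915 ]
[[-1.1, -1.2], [0.5, -4.0], [0.2, -3.5], [-1.4, -2.6], [-0.8, 1.3], [1.0, -3.8], [3.0, 1.9], [4.0, 4.9], [-5.5, 7.1]]
pivot [152.1  -0.7] ang from +x (ccw) -0.324
tip [210.7  61.5] ang from +x (ccw) 0.792
gapbase [223.9   0.9] ang from +x (ccw) 0.013
pl [224.5  11.9] ang from +x (ccw) 0.159
pr [224.9 -10.1] ang from +x (ccw) -0.134
bl [244.3  11.5] ang from +x (ccw) 0.121
br [244.7 -10.4] ang from +x (ccw) -0.11
mid [ 90.4 156.6] rel yaw -0.03573517373225438
thick [-77.7 192.6] rel yaw -0.0929819731976684
thin [ -0.8 -20.2] rel yaw -0.024216000669091853
tcp rig [-0.46808125  0.53348841]
```

Rig frame fitted: yaw −0.130, origin (0.520, −0.054), residuals of a few mm. Pointer to marker is about 0.81 rad, or 5 × 200 g = +1000 g. So thin goes off into the tray, and mid and thick go onto the pan. Mid sits at x≈90, too close to the pan's edge at 125, so I'll re-centre it first. I start by turning the tool so that tool x = rig y and tool y = rig x.

```bash
cat >> h.py <<'E'
def where(x=None,y=None,z=None):
    g=np.load('/tmp/rig.npz');R,t=g['R'],g['t'];o=ctrl.get_obs();p=(o['ee_pos'][:2]-t)@R*1000
    from scipy.spatial.transform import Rotation as Ro
    T=Ro.from_euler('xyz',o['eef_rot']).as_matrix()
    print('t',round(o['time_s'],2),'rig',p.round(1),'z',round(o['ee_pos'][2]*1000,1),'rot',o['eef_rot'].round(3),'F',o['force'].round(1),'w',round(o['grip_width'],3),'gf',o['grip_force'])
    if x is not None:
        w=np.append(R@(np.array([x,y])/1000)+t,z/1000)-o['ee_pos'];print('units total',(T.T@w/.03).round(2))
E
python3 -m inch '-0.15 0 0 0 0 0 0.94;-0.15 0 0 0 0 0 0.94;-0.15 0 0 0 0 0 0.94;-0.15 0 0 0 0 0 0.94;-0.15 0 0 0 0 0 0.94;-0.15 0 0 0 0 0 0.94;-0.15 0 0 0 0 0 0.94;-0.15 0 0 0 0 0 0.94;-0.15 0 0 0 0 0 0.92;-0.15 0 0 0 0 0 0'
python3 -c "
from h import *
where(0,56,120)"
```

```text
time_s: 1.35
ee_pos: [0.1252, 0.5354, 0.2052]
eef_rot: [-3.141, 0.001, 1.44]
force: [0.2, 0.7, 0.4]
grip_width: 0.0404
grip_force: 0.0
t 1.35 rig [-468.1  533.6] z 205.2 rot [-3.141e+00  1.000e-03  1.440e+00] F [0.2 0.7 0.4] w 0.04 gf 0.0
units total [-15.91  15.61   2.85]
```

```bash
python3 -m inch '-0.15 -1 0.98 0 0 0 0;-0.15 -1 0.98 0 0 0 0;-0.15 -1 0.98 0 0 0 0;-0.15 -1 0.98 0 0 0 0;-0.15 -1 0.98 0 0 0 0;-0.15 -1 0.98 0 0 0 0;-0.15 -1 0.98 0 0 0 0;-0.15 -1 0.98 0 0 0 0' >/dev/null
python3 -m inch '-0.15 -1 0.98 0 0 0 0;-0.15 -1 0.98 0 0 0 0;-0.15 -1 0.98 0 0 0 0;-0.15 -1 0.98 0 0 0 0;-0.15 -1 0.98 0 0 0 0;-0.15 -1 0.98 0 0 0 0;-0.15 -1 0.98 0 0 0 0;-0.15 -0.91 0.91 0.85 0 0 0;-0.15 0 0 1 0 0 0;-0.15 0 0 1 0 0 0' >/dev/null
python3 -c "
from h import *
where(0,56,60)"
```

```text
t 3.6 rig [-0.5 55.2] z 118.7 rot [-3.141 -0.     1.442] F [ 0.9  0.2 -0. ] w 0.04 gf 0.0
units total [0.03 0.02 1.96]
```

```bash
python3 -m inch '-0.15 0 0 0.8 0 0 0;-0.15 0 0 0.8 0 0 0;-0.15 0 0 0.34 0 0 0;-0.15 0 0 0 0 0 0;-0.15 -0.4 0 0 0 0 0;-0.15 -0.4 0 0 0 0 0;-0.15 -0.4 0 0 0 0 0;-0.15 -0.4 0 0 0 0 0;-0.15 -0.4 0 0 0 0 0;-0.15 0 0 0 0 0 0'
python3 - <<'E'
from h import *
where(0,-86,60)
c=cam('top');s=cam('side')
cv2.imwrite('pics/a.png',np.hstack([cv2.resize(c['img'][90:270,200:410],(420,360)),cv2.resize(s['img'][150:300,240:440],(380,285)).copy() if 0 else cv2.resize(s['img'][150:290,260:420],(380,360))]))
E
```

```text
time_s: 4.85
ee_pos: [0.5186, -0.0597, 0.0617]
eef_rot: [-3.142, 0.0, 1.438]
force: [-0.3, 0.1, 0.1]
grip_width: 0.0397
grip_force: 0.0
t 4.85 rig [-0.6 -5.4] z 61.7 rot [-3.142  0.     1.438] F [-0.3  0.1  0.1] w 0.04 gf 0.0
units total [-2.69  0.03  0.06]
```

View pics/a.png

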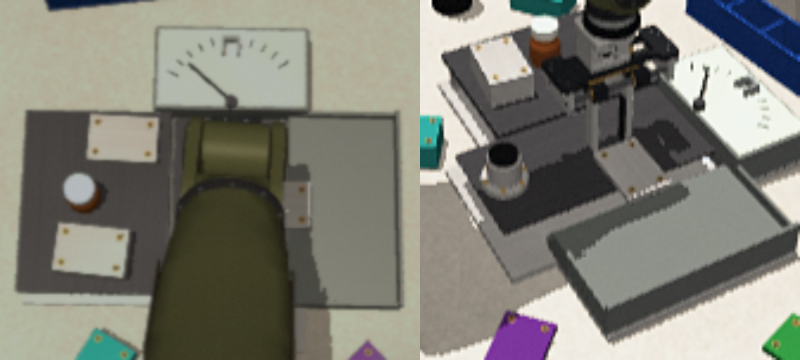

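The side view shows both fingers behind the thin plate at about (625,165), and its leading end is already overhanging the tray. I'll keep pushing.

```bash
python3 -m inch '-0.15 -0.4 0 0.04 0 0 0;-0.15 -0.4 0 0 0 0 0;-0.15 -0.4 0 0 0 0 0;-0.15 -0.4 0 0 0 0 0;-0.15 -0.4 0 0 0 0 0;-0.15 -0.4 0 0 0 0 0;-0.15 -0.4 0 0 0 0 0;-0.15 -0.15 0 0 0 0 0;-0.15 0 0 0 0 0 0;-0.15 0 0 0 0 0 0'
python3 - <<'E'
from h import *
where()
s=cam('side')
cv2.imwrite('pics/b.png',cv2.resize(s['img'][150:290,260:440],(540,420)))
E
```

```text
time_s: 6.2
ee_pos: [0.5071, -0.1463, 0.0606]
eef_rot: [3.142, 0.0, 1.439]
force: [0.7, -1.2, 0.5]
grip_width: 0.0397
grip_force: 0.0
t 6.2 rig [ -0.7 -92.7] z 60.6 rot [3.142 0.    1.439] F [ 0.7 -1.2  0.5] w 0.04 gf 0.0
```

View pics/b.png

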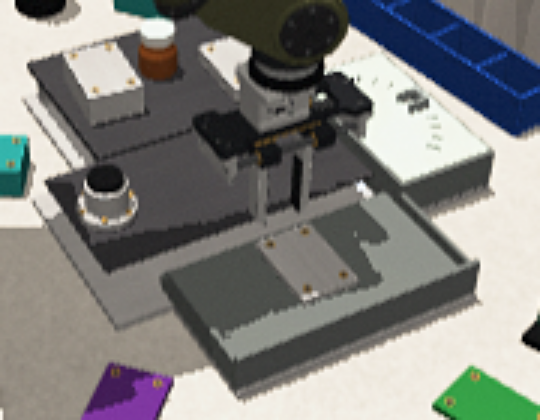

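The thin plate lies flat in the tray at about (305,260). Next I'll rise, cross to the mid plate, straddle it, close to square it, and slide it inward to x≈74.

```bash
python3 -m inch '1 0 0 -1 0 0 0;1 0 0 -1 0 0 0;1 0 0 -1 0 0 0;1 1 0.4 0 0 0 0;1 1 0.4 0 0 0 0;1 1 0.4 0 0 0 0;1 1 0.4 0 0 0 0;1 1 0.4 0 0 0 0;1 1 0.4 0 0 0 0;1 1 0.4 0 0 0 0' >/dev/null
python3 -m inch '1 1 0.12 0 0 0 0;1 0 0 0 0 0 0' >/dev/null
python3 - <<'E'
from h import *
where(87,147,63)
c=cam('top','t1.png');P=world(c);g=np.load('/tmp/rig.npz')
q=P.copy();q[...,:2]=(P[...,:2]-g['t'])@g['R']
G=c['img'].astype(int).sum(2)
tr=(q[...,1]<-.09)&(q[...,1]>-.236)&(abs(q[...,0])<.13)&(q[...,2]>.0345)&(q[...,2]<.055)
print('thin tray n',tr.sum(),q[tr].mean(0),q[tr].min(0),q[tr].max(0))
j=(q[...,1]>.1)&(abs(q[...,0])<.04)&(q[...,2]>.112)&(q[...,2]<.13);print('jar',j.sum(),q[j].mean(0) if j.any() else 0)
E
```

```text
t 7.75 rig [ 87.  148.8] z 150.2 rot [-3.141  0.     1.441] F [-0.7 -1.1  0.2] w 0.094 gf 0.0
units total [-0.06  0.    2.91]
thin tray n 880 [-0.00344321 -0.15066712  0.03884481] [-0.12707934 -0.23512666  0.03450926] [ 0.12889726 -0.09155326  0.05007983]
jar 150 [-0.00700145  0.58701863  0.12234389]
```

```bash
python3 - <<'E'
from h import *
c=dict(np.load('/tmp/top0.npz'));g=np.load('/tmp/rig.npz')
P=world(c);q=P.copy();q[...,:2]=(P[...,:2]-g['t'])@g['R']
j=(q[...,1]>.1)&(q[...,1]<.28)&(abs(q[...,0])<.05)&(q[...,2]>.105)&(q[...,2]<.13);print('jar',j.sum(),q[j].mean(0),q[j].min(0),q[j].max(0))
E
```

```text
jar 201 [0.00170001 0.20901093 0.12057401] [-0.04678253  0.1886273   0.10611989] [0.02475067 0.22969392 0.12906565]
```

```bash
python3 -m inch '1 0 0 1 0 0 0;1 0 0 1 0 0 0;1 0 0 0.88 0 0 0;1 0 0 0 0 0 0;-0.2 0 0 0 0 0 0;0.3 0 0 0 0 0 0;0.3 0 0 0 0 0 0;0.3 0 0 0 0 0 0' 6
python3 -c "
from h import *
where(74,147,63)"
```

```text
time_s: 8.8
ee_pos: [0.6261, 0.0798, 0.065]
eef_rot: [3.14, -0.0, 1.439]
force: [2.5, -1.3, 6.1]
grip_width: 0.0682
grip_force: 6.0
t 8.8 rig [ 87.8 147. ] z 65.0 rot [ 3.14  -0.     1.439] F [ 2.5 -1.3  6.1] w 0.068 gf 5.981231108307838
units total [ 0.   -0.46  0.07]
```

```bash
python3 -m inch '0.3 0 -0.15 0 0 0 0;0.3 0 -0.15 0 0 0 0;0.3 0 -0.15 0 0 0 0;0.3 0 0 0 0 0 0;0.6 0 0 0 0 0 0;0.6 0 0 0 0 0 0;0.6 0 0 -1 0 0 0;0.6 0 0 -1 0 0 0;0.6 0 0 -0.5 0 0 0;-0.15 0.95 0 0 0 0 0' >/dev/null
python3 -m inch '-0.15 0.95 0 0 0 0 0;-0.15 0.95 0 0 0 0 0;-0.15 0 0 0 0 0 0'
python3 -c "
from h import *
where(74,232,63)
c=cam('top');g=np.load('/tmp/rig.npz')
P=world(c);q=P.copy();q[...,:2]=(P[...,:2]-g['t'])@g['R']
m=(q[...,2]>.075)&(q[...,2]<.085)&(q[...,1]>.09)&(q[...,1]<.23)&(q[...,0]>.03)&(q[...,0]<.135)
print(m.sum(),q[m].min(0),q[m].max(0))"
```

```text
time_s: 10.42
ee_pos: [0.6229, 0.1679, 0.1381]
eef_rot: [-3.14, 0.0, 1.441]
force: [-0.1, -1.6, 0.2]
grip_width: 0.0408
grip_force: 0.0
t 10.43 rig [ 73.2 233.9] z 138.1 rot [-3.14   0.     1.441] F [-0.1 -1.6  0.2] w 0.041 gf 0.0
units total [-0.06  0.03  2.5 ]
561 [0.03667222 0.1066711  0.0750712 ] [0.10776383 0.19121475 0.08497227]
```

```bash
python3 -m inch '-0.15 0 0 0.9 0 0 0;-0.15 0 0 0.9 0 0 0;-0.15 0 0 0.7 0 0 0;-0.15 0 0 0 0 0 0;-0.15 -0.4 0 0 0 0 0;-0.15 -0.4 0 0 0 0 0;-0.15 -0.4 0 0 0 0 0;-0.15 -0.4 0 0 0 0 0;-0.15 -0.4 0 0 0 0 0;-0.15 -0.4 0 0 0 0 0' >/dev/null
python3 -m inch '-0.15 -0.4 0 0 0 0 0;-0.15 -0.4 0 0 0 0 0;-0.15 -0.4 0 0 0 0 0;-0.15 -0.4 0 0 0 0 0;-0.15 -0.3 0 0 0 0 0;-0.15 -0.3 0 0 0 0 0;-0.15 -0.3 0 0 0 0 0;-0.15 -0.3 0 0 0 0 0;-0.15 0 0 0 0 0 0;-0.15 0 0 0 0 0 0'
python3 - <<'E'
from h import *
where(74,60,63)
s=cam('side')
cv2.imwrite('pics/c.png',cv2.resize(s['img'][150:290,260:440],(540,420)))
E
```

```text
time_s: 12.98
ee_pos: [0.6028, 0.0117, 0.0641]
eef_rot: [-3.141, 0.0, 1.439]
force: [-0.0, 0.6, -0.1]
grip_width: 0.0397
grip_force: 0.0
t 12.97 rig [73.6 76.4] z 64.1 rot [-3.141  0.     1.439] F [-0.   0.6 -0.1] w 0.04 gf 0.0
units total [-0.55  0.01  0.04]
```

View pics/c.png

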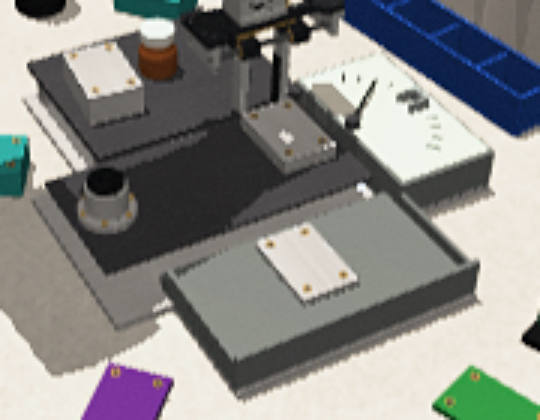

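```bash
python3 -m inch '-0.15 -0.2 0 0 0 0 0;-0.15 -0.2 0 0 0 0 0;-0.15 -0.17 0 0 0 0 0;-0.15 0 0 0 0 0 0;-0.15 0 0 0 0 0 0;-0.15 0.15 0 -1 0 0 0;-0.15 0 0 -1 0 0 0;-0.15 0 0 -1 0 0 0'
python3 - <<'E'
from h import *
where(-78,270,150)
c=dict(np.load('/tmp/top0.npz'));g=np.load('/tmp/rig.npz')
P=world(c);q=P.copy();q[...,:2]=(P[...,:2]-g['t'])@g['R']
m=(q[...,1]>.3)&(q[...,1]<.55)&(abs(q[...,0])<.2)&(q[...,2]>.08);print('flask',m.sum(),q[m].min(0),q[m].max(0),q[m].mean(0))
E
```

```text
time_s: 14.02
ee_pos: [0.6011, -0.0007, 0.1551]
eef_rot: [-3.142, 0.0, 1.439]
force: [-0.2, -0.2, -0.1]
grip_width: 0.0401
grip_force: 0.0
t 14.03 rig [73.5 63.9] z 155.1 rot [-3.142  0.     1.439] F [-0.2 -0.2 -0.1] w 0.04 gf 0.0
units total [ 6.86 -5.06  0.17]
flask 726 [-0.07096525  0.46695373  0.08012999] [0.00057743 0.53553064 0.20489133] [-0.04125245  0.49234309  0.14384621]
```

```bash
python3 -m inch '-0.15 0.98 -0.72 0 0 0 0;-0.15 0.98 -0.72 0 0 0 0;-0.15 0.98 -0.72 0 0 0 0;-0.15 0.98 -0.72 0 0 0 0;-0.15 0.98 -0.72 0 0 0 0;-0.15 0.98 -0.72 0 0 0 0;-0.15 0.98 -0.72 0 0 0 0;-0.15 0 0 0 0 0 0' 
python3 - <<'E'
from h import *
where(-78,270,66)
c=cam('top');g=np.load('/tmp/rig.npz')
P=world(c);q=P.copy();q[...,:2]=(P[...,:2]-g['t'])@g['R']
for n,h,x0,x1,y0,y1 in[('mid',.076,.03,.13,-.1,.1),('thick',.1,-.13,-.03,.1,.27)]:
    m=(abs(q[...,2]-h)<.006)&(q[...,0]>x0)&(q[...,0]<x1)&(q[...,1]>y0)&(q[...,1]<y1);print(n,m.sum(),q[m].min(0),q[m].max(0))
E
```

```text
time_s: 15.02
ee_pos: [0.4776, 0.2247, 0.1543]
eef_rot: [3.141, -0.0, 1.442]
force: [-0.6, -0.6, -0.6]
grip_width: 0.0399
grip_force: 0.0
t 15.03 rig [-78.3 271.3] z 154.3 rot [ 3.141 -0.     1.442] F [-0.6 -0.6 -0.6] w 0.04 gf 0.0
units total [-0.04  0.01  2.94]
mid 752 [ 0.038953   -0.04926916  0.07003682] [0.10742086 0.04988041 0.08187708]
thick 751 [-0.11576058  0.14053128  0.09414947] [-0.0400436   0.24078051  0.10598154]
```

```bash
python3 -m inch '-0.15 0 0 1 0 0 0;-0.15 0 0 1 0 0 0;-0.15 0 0 0.95 0 0 0;-0.15 0 0 0 0 0 0;-0.15 -0.4 0 0 0 0 0;-0.15 -0.4 0 0 0 0 0;-0.15 -0.4 0 0 0 0 0;-0.15 -0.4 0 0 0 0 0;-0.15 -0.4 0 0 0 0 0;-0.15 -0.4 0 0 0 0 0' >/dev/null
python3 -m inch '-0.15 -0.4 0 0 0 0 0;-0.15 -0.4 0 0 0 0 0;-0.15 -0.4 0 0 0 0 0;-0.15 -0.4 0 0 0 0 0;-0.15 -0.4 0 0 0 0 0;-0.15 -0.4 0 0 0 0 0;-0.15 -0.4 0 0 0 0 0;-0.15 -0.3 0 0 0 0 0;-0.15 0 0 0 0 0 0;-0.15 0 0 0 0 0 0'
python3 - <<'E'
from h import *
where(-78,60,63)
s=cam('side')
cv2.imwrite('pics/d.png',cv2.resize(s['img'][150:290,260:440],(540,420)))
E
```

```text
time_s: 17.58
ee_pos: [0.4568, 0.0594, 0.066]
eef_rot: [3.141, 0.0, 1.438]
force: [0.0, 0.2, -0.4]
grip_width: 0.0401
grip_force: 0.0
t 17.57 rig [-77.4 104.7] z 66.0 rot [3.141 0.    1.438] F [ 0.   0.2 -0.4] w 0.04 gf 0.0
units total [-1.49 -0.02  0.1 ]
```

View pics/d.png

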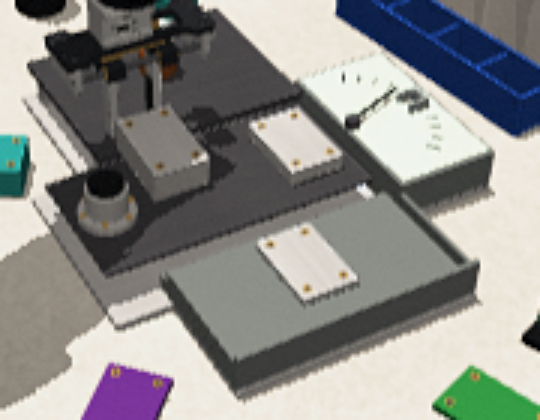

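The thick plate is crossing onto the pan at about (165,150), clear of the head, and the pointer is turning toward the fork. I'll finish the push and back off.

```bash
python3 -m inch '-0.15 -0.3 0 0 0 0 0;-0.15 -0.3 0 0 0 0 0;-0.15 -0.3 0 0 0 0 0;-0.15 -0.3 0 0 0 0 0;-0.15 -0.28 0 0 0 0 0;-0.15 0 0 0 0 0 0;-0.15 0 0 0 0 0 0;-0.15 0.4 0 -1 0 0 0;-0.15 0.6 0 -1 0 0 0;-0.15 0.8 0 -1 0 0 0' 
python3 -m inch '-0.15 0.9 0 -0.5 0 0 0;-0.15 1 0 0 0 0 0;-0.15 1 0 0 0 0 0;-0.15 1 0 0 0 0 0;-0.15 1 0 0 0 0 0;-0.15 0 0 0 0 0 0;-0.15 0 0 0 0 0 0' >/dev/null
python3 - <<'E'
from h import *
where()
c=cam('top');s=cam('side');g=np.load('/tmp/rig.npz')
P=world(c);q=P.copy();q[...,:2]=(P[...,:2]-g['t'])@g['R']
for n,h,x0,x1,y0,y1 in[('mid',.069,.03,.12,-.1,.1),('thick',.088,-.128,-.03,-.1,.1),('thin',.0395,-.06,.06,-.23,-.09)]:
    m=(abs(q[...,2]-h)<.006)&(q[...,0]>x0)&(q[...,0]<x1)&(q[...,1]>y0)&(q[...,1]<y1);print(n,m.sum(),q[m].min(0),q[m].max(0),np.median(q[m][:,2]))
cv2.imwrite('pics/e.png',np.vstack([cv2.resize(c['img'][90:270,200:410],(420,360)),cv2.resize(c['img'][95:155,265:365],(420,240),interpolation=cv2.INTER_CUBIC)]))
E
```

```text
time_s: 18.88
ee_pos: [0.458, 0.0696, 0.1567]
eef_rot: [3.141, 0.0, 1.438]
force: [0.3, -0.5, -0.5]
grip_width: 0.0399
grip_force: 0.0
t 19.75 rig [-77.4 261. ] z 170.5 rot [-3.141  0.     1.439] F [-0.  -0.4  0.2] w 0.04 gf 0.0
mid 757 [ 0.03851601 -0.04942077  0.06300759] [0.11970642 0.097864   0.07486553] 0.06832058827272192
thick 831 [-0.10848469 -0.04768065  0.08214953] [-0.03891355  0.05088709  0.09399984] 0.08850204589684599
thin 840 [-0.05902376 -0.22996516  0.0335308 ] [ 0.05995839 -0.0921516   0.04542777] 0.03859636503057295
```

View pics/e.png

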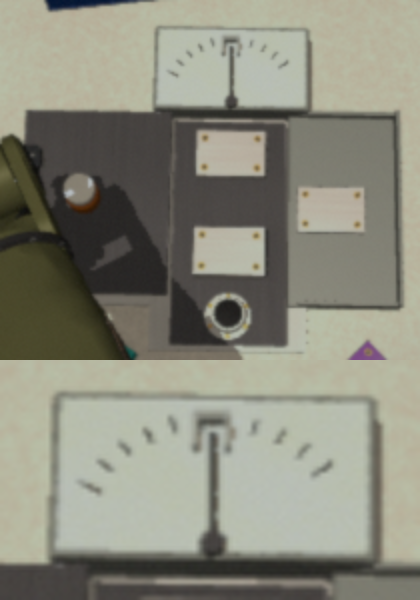

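The pointer, at (213,480) in the lower crop, rests midway between the prongs. Mid and thick lie flat on the pan, thin is flat in the tray at about (332,209), the jar is unmoved and the robot is clear.

```bash
python3 -c "
from station import ticket
print(ticket.hand_in())"
```

```text
the job is handed in; nothing more can be done
None
```

The job is handed in at about 20 s: the pointer rests between the prongs, with the mid and thick plates flat on the pan and the thin plate flat in the tray.

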